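Pull the fume extractor's filter and hold it over the catch dish

ROBOT

A 6-joint arm with a two-finger parallel gripper is mounted at the origin on the work surface. World frame = base frame: x ahead of the robot, y to its left, z up, the work surface at z = 0. Lengths are in mm, angles in rad, forces in N, time in s.
With the tool pointing down it reaches from about 350 to 775 mm from the base axis. Payload 7.3 kg.
Tool frame: the origin (TCP) lies between the finger pads; the fingertips stand 11 mm ahead of it and the grasp point (between the pads) lies 8 mm behind it; z points along the fingers, y is the line along which they close (so a half turn about z gives the same grasp; the last joint's range is limited). The gripper opens to 92 mm and grips with 3 to 60 N. Pads are 19 mm wide; open, the fingers measure 130 mm over their backs; the gripper's body (75 mm by 190 mm) begins 47 mm behind the grasp point.
Start: joints at [1.161, 0.342, 1.524, -0, 1.275, -0.146], TCP at [136.878, 506.861, 237.741] pointing down, gripper open.
Joint ranges: [-2.53, 2.53], [-0.77, 2.02], [0.04, 2.7], [-1, 4.14], [0.28, 2.66], [-3.11, 3.11]. Speed limits (rad/s): [2.57, 2.57, 3.14, 3.14, 3.14, 3.14].

INTERFACE

Orientations are given as a unit quaternion [x, y, z, w].
In Python, from station import env gives the robot as it stands. The module is installed in compiled form; this text tells all that it offers. Calls block until the motion is done:
- env.move_pose(position, orientation): joint-space move of the TCP to a pose.
- env.line_to(position, rot=None, vel=150): straight line of the TCP; rot=None keeps the orientation; vel is the mean speed in mm/s.
- env.set_joints(angles): joint-space move.
- env.command_gripper(opening, grip_force=None): opening from 0.0 (shut) to 1.0 (fully open); grip_force is the grip in N (None keeps the last); returns when the fingers have stopped.
- env.hold(seconds).
- env.inverse_kinematics(position, orientation): joint angles nearest the present ones, or None.
- env.get_image(name): name is "side" or "top" or "wrist"; returns the picture (400x640x3 uint8, blue, green, red); there is no depth.
- env.camera_model(name): a dict with "camera_matrix" (3x3 intrinsics, pixels), "xyz" and "orientation" of the camera in the world. Camera axes: x right, y down, z forward; pixel columns grow to the right and rows downward; lengths in mm; the calibration is good to about 2 mm. A picture is of the moment at which its call begins: read the wrist's pose just before it. camera_model takes no time and is no camera call; for the wrist camera it gives the pose at the moment of the call.
A pose or a line that the arm cannot do raises env.MotionError and nothing moves.
- env.job_done(): hands the job in; it is judged then, once.
Readings, each from a call of its own:
- env.current_time_s(): time.
- env.current_q(): joint angles.
- env.current_joint_velocities(): joint speeds.
- env.current_joint_torque(): joint torques, N m.
- env.current_position(): TCP position.
- env.current_ee_rot(): TCP orientation.
- env.current_force(): force on the tool from outside, world axes, zero at the start.
- env.current_ft_torque(): the same for the moment, N m.
- env.current_finger_gap(): opening from 0.0 (shut) to 1.0 (fully open).
- env.current_grip_force(): force on a finger pad.
Only numpy, scipy, OpenCV 4.12 (cv2) and the standard library are available. Lean on these libraries where they do the work, as an engineer would, in place of code of your own. Each camera call takes 0.05 s, during which the arm holds its last target. There are 200 camera calls.

TASK

Slide the shallow catch dish along the bench, without lifting it, until it sits inside the ring printed on the taped-down paper; then open the flap of the fume extractor wide, so that it stays open, and draw the slatted filter plate (the one with the upright tab) straight up out of its slot, leaving the plain panel in the other slot. Finish while still holding the filter: upright and still in the gripper, centred over the dish and well clear of it, with the flap left open and the other things on the bench not disturbed.

Things in the scene. Friction and masses are not known exactly. Their poses are not given: they have to be found in the camera images.
- dish: loose shallow round white plastic dish, 130 mm across, 30 mm high, near-vertical 4 mm wall, floor 4 mm thick, 0.11 to 0.23 kg; origin at the centre of its underside. It slides easily (a few N)
- place: flat printed paper taped to the bench, 190 mm square (no height), with a thin dark ring of 160 mm inner diameter; origin at the ring's centre, on the bench. The dish fits inside the ring with 15 mm to spare all round
- extractor: fixed white fume extractor; origin on the bench under the centre of its front filter bay, x to its back, y left, z up. Bay: open-topped box 140 x 140 x 130 mm high, walls 8 mm, floor 6 mm, closed by the flap. Two cross slots at x = -30 and +20 mm, 15 mm wide, between side ribs 10 mm deep that end at z = 85 mm. Fan housing behind: x 71 to 191 mm, 200 mm wide, 125 mm high
- flap (a joint): opening angle of the extractor's top flap, rad: 0 shut, grows as its front edge swings up and back, stop at 1.9. The stiff hinge holds the flap wherever it is left (about 0.2 N m friction, flap 0.18 kg). Starts shut or just ajar
- flap_hinge (a point): point on the flap's hinge axis at the middle; the axis lies along the extractor's y at its x = +70 mm, 130.5 mm above the bench, along the back rim of the bay
- flap_tab (a point): grip point in the flap's front tab, 166 mm from the hinge axis, mid-thickness; moves with the flap. The flap is 140 mm long from the hinge, 144 wide, 6 thick; the tab sticks out 40 mm beyond the middle of its front edge (in front of the bay's wall), 30 mm wide (y), 14 thick; the point is 26 mm beyond that edge
- filter: loose slatted metal filter plate standing upright in one of the two slots (either), hidden under the flap: 10 thick (x) x 116 wide (y) x 85 mm high, with an upright tab in the middle of its top edge, 10 (x) x 34 (y) x 30 mm high; 0.14 to 0.28 kg; origin at the centre of its underside, z up, x through its thickness
- filter_tab (a point): point inside the filter's tab on its centre line, 103 mm above the filter's underside (18 mm above the plate's top edge, 12 mm below the tab's top)
- panel: loose plain metal panel standing in the other slot, 10 x 116 x 85 mm high, with no tab; origin at the centre of its underside. To be left there
- bowl: small deep white bowl of metal studs, 92 mm across, 50 mm high; bystander, to be left alone; origin at its underside
- bottle: yellow glue bottle, 48 mm across, 120 mm high; bystander, to be left alone; origin at its underside
- marker: marker pen lying flat, 120 mm long, 18 mm thick; bystander, to be left alone; origin at its underside
- tape: roll of clear tape lying flat, 70 mm across, 20 mm high; bystander, to be left alone; origin at its underside
- driver: screwdriver lying on the bench; bystander, to be left alone; origin at its underside (middle of the tool)
- weight: steel pressing weight, 60 x 60 x 30 mm with a 22 mm stub on top; bystander, to be left alone; origin at its underside
Things that resemble listed ones, but are neither listed nor needed, are in the scene too. Leave any orange or red look-alike of the dish alone.

How it is judged:
By the outcome, as a careful person would: the job done as asked, in the order asked, and still so for the second after the job is handed in, while the arm keeps its last pose, push and grip.
It also fails if it takes over 67 s, if anything falls off the work surface, if the arm or the gripper's body presses on something with over 40 N, if the wrist force passes 120 N, or if a joint passes its speed limit or range.

## Working session

There is one attempt and no reset: what is moved stays moved. The work goes in short steps, each a Python script; the robot and the scene stay as the last script left them, time stands still between calls to the robot, and variables do not carry over. Pictures are saved under pics/ and viewed, at most 10 in all, crops included, and the job is handed in when it is done.

```bash
mkdir -p pics; cat > h.py <<'E'
from station import env
import numpy as np, cv2
from scipy.spatial.transform import Rotation as R
def rays(name,uv,cm=None):
    cm=cm or env.camera_model(name)
    K=np.array(cm["camera_matrix"]); Rm=R.from_quat(cm["orientation"]).as_matrix()
    uv=np.atleast_2d(np.array(uv,float)); d=np.c_[uv,np.ones(len(uv))]@np.linalg.inv(K).T@Rm.T
    return np.array(cm["xyz"]),d
def onplane(name,uv,z,cm=None):
    o,d=rays(name,uv,cm); return o+d*((z-o[2])/d[:,2])[:,None]
def proj(name,P,cm=None):
    cm=cm or env.camera_model(name)
    p=(np.atleast_2d(P)-cm["xyz"])@R.from_quat(cm["orientation"]).as_matrix()@np.array(cm["camera_matrix"]).T
    return p[:,:2]/p[:,2:]
def tri(n1,uv1,n2,uv2):
    o1,d1=rays(n1,uv1);o2,d2=rays(n2,uv2);d1,d2=d1[0],d2[0]
    s=np.linalg.lstsq(np.c_[d1,-d2],o2-o1,rcond=None)[0]
    a,b=o1+s[0]*d1,o2+s[1]*d2; return (a+b)/2,np.linalg.norm(a-b)
E
python3 - <<'E'
from h import *
for n in("top","side"):
    cv2.imwrite(f"pics/{n}0.png",env.get_image(n)); c=env.camera_model(n); print(n,np.round(c["xyz"]),np.round(R.from_quat(c["orientation"]).as_matrix(),2).tolist(),c["camera_matrix"])
print(env.current_ee_rot(),env.current_time_s())
E
```

```text
top [ 392.  -77. 1761.] [[0.02, -1.0, 0.09], [-1.0, -0.02, 0.01], [-0.01, -0.09, -1.0]] [[497.9569042    0.         308.63733974]
 [  0.         497.9569042  201.38455548]
 [  0.           0.           1.        ]]
side [324. 762. 979.] [[-0.97, -0.18, 0.18], [-0.25, 0.69, -0.68], [-0.01, -0.7, -0.71]] [[371.34596208   0.         324.58839687]
 [  0.         371.34596208 201.39491602]
 [  0.           0.           1.        ]]
[ 1.31508877e-01  9.91314758e-01 -6.56344146e-04 -1.87543223e-04] 0.1
```

View pics/top0.png

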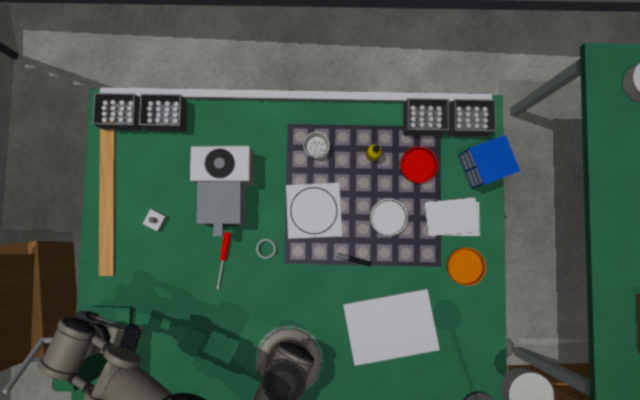

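View pics/side0.png

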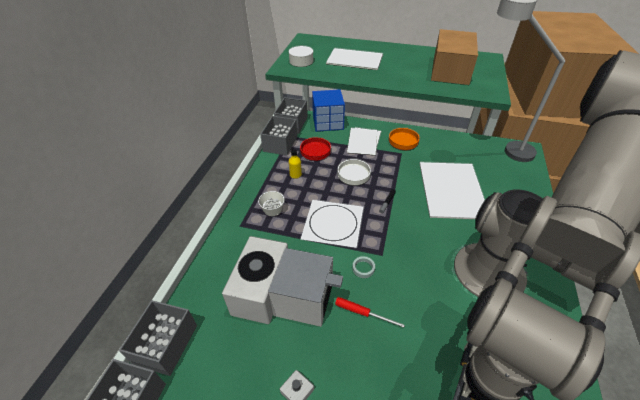

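The top view shows a white dish at (388,217), the ring on paper at (313,210), the extractor with its fan at (220,163), its flap around (218,203) and the flap tab at (217,229). The dish candidates are white (388,217), red (419,165), orange (466,267) and the small stud bowl (316,145). Only the white one fits: 130 mm and shallow. The white dish at (530,385) is off this bench. The marker is at (353,259), the driver at (223,255) and the tape at (265,248). Next I measure and take a crop to confirm.

```bash
python3 - <<'E'
from h import *
im=cv2.imread("pics/top0.png")
cv2.imwrite("pics/crop0.png",cv2.resize(im[120:280,170:410],None,fx=3.3,fy=3.3,interpolation=cv2.INTER_CUBIC))
g=cv2.cvtColor(im,cv2.COLOR_BGR2GRAY); hsv=cv2.cvtColor(im,cv2.COLOR_BGR2HSV)
def big(mask,x0,y0,x1,y1):
    m=np.zeros_like(mask); m[y0:y1,x0:x1]=mask[y0:y1,x0:x1]
    c=cv2.findContours(m,cv2.RETR_EXTERNAL,cv2.CHAIN_APPROX_NONE)[0]; return max(c,key=cv2.contourArea)
w=((g>130)&(hsv[...,1]<60)).astype(np.uint8)*255
c=big(w,364,193,412,242); P=onplane("top",c[:,0],30)[:,:2]; (cx,cy),r=cv2.minEnclosingCircle(P.astype(np.float32)); e=cv2.fitEllipse(P.astype(np.float32)); print("dish",cx,cy,r,e)
c=big(w,282,180,346,241); P=onplane("top",c[:,0],0)[:,:2]; rr=cv2.minAreaRect(P.astype(np.float32)); print("paper",rr)
m=(g<110).astype(np.uint8)*255; inner=cv2.fillPoly(np.zeros_like(g),[c],255); inner=cv2.erode(inner,np.ones((5,5))); 
ys,xs=np.nonzero((inner>0)&(g<140)); P=onplane("top",np.c_[xs,ys],0)[:,:2]; print("ring",cv2.fitEllipse(P.astype(np.float32)),len(P))
# extractor: whole bright/grey low-sat region
s=((hsv[...,1]<60)&(g>70)).astype(np.uint8)*255
c=big(s,180,140,255,240); print("ext area",cv2.contourArea(c)); 
h=big(w,180,140,255,185); print("fanhousing z125",cv2.minAreaRect(onplane("top",h[:,0],125)[:,:2].astype(np.float32)))
fl=((g>70)&(g<150)&(hsv[...,1]<60)).astype(np.uint8)*255
f=big(fl,185,178,250,240); print("flap z133",cv2.minAreaRect(onplane("top",f[:,0],133)[:,:2].astype(np.float32)), f[:,0].min(0),f[:,0].max(0))
print([g[y,218] for y in range(175,240,3)],[g[205,x] for x in range(190,250,3)])
E
```

```text
dish 499.6594543457031 -334.6734313964844 64.41111755371094 ((496.1236572265625, -332.2140197753906), (115.81315612792969, 122.60176849365234), 131.49583435058594)
paper ((526.8478393554688, -81.66773223876953), (205.37318420410156, 208.27557373046875), 3.465841770172119)
ring ((521.3672485351562, -73.6166000366211), (165.87689208984375, 171.09112548828125), 113.96327209472656) 253
ext area 4042.0
fanhousing z125 ((660.8618774414062, 243.47018432617188), (114.4215316772461, 194.2891082763672), 1.1139622926712036)
flap z133 ((513.7848510742188, 238.33792114257812), (191.0592041015625, 198.55587768554688), 1.11160147190094) [189 178] [249 236]
[np.uint8(41), np.uint8(136), np.uint8(115), np.uint8(122), np.uint8(119), np.uint8(120), np.uint8(120), np.uint8(121), np.uint8(120), np.uint8(120), np.uint8(120), np.uint8(118), np.uint8(119), np.uint8(117), np.uint8(120), np.uint8(120), np.uint8(117), np.uint8(119), np.uint8(120), np.uint8(117), np.uint8(111), np.uint8(78)] [np.uint8(76), np.uint8(79), np.uint8(89), np.uint8(120), np.uint8(120), np.uint8(120), np.uint8(120), np.uint8(119), np.uint8(119), np.uint8(119), np.uint8(120), np.uint8(117), np.uint8(120), np.uint8(121), np.uint8(120), np.uint8(120), np.uint8(118), np.uint8(54), np.uint8(51), np.uint8(49)]
```

View pics/crop0.png

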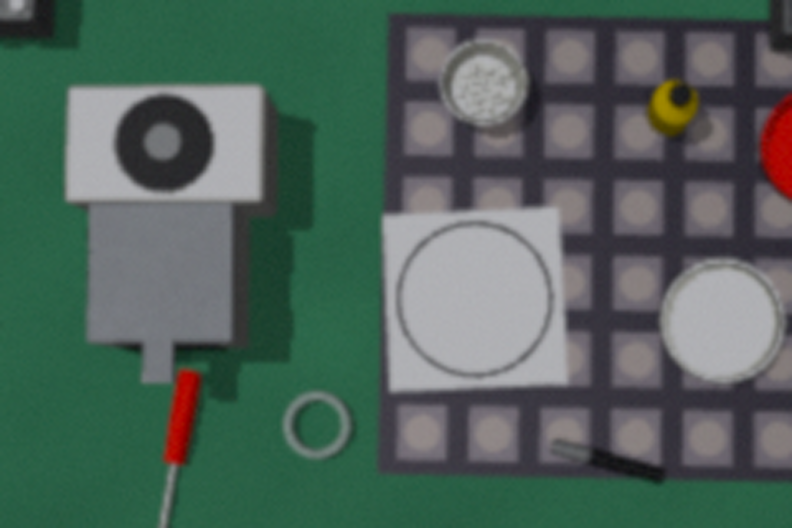

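The crop confirms the white dish at crop (722,321), which is full pixel (388.8,217.3), beside the ring at (475,299), full pixel (313.9,210.6). The flap looks shut, with its tab at crop (158,365). I now move over the extractor and then the dish for close wrist views.

```bash
cat >> h.py <<'E'
def tool(yaw,pitch=-np.pi/2,half=False):
    """tool y along horizontal normal of heading yaw; tool z = heading pitched (pitch -pi/2 = down)"""
    z=np.array([np.cos(yaw)*np.cos(pitch),np.sin(yaw)*np.cos(pitch),np.sin(pitch)])
    y=np.array([-np.sin(yaw),np.cos(yaw),0])*(-1 if half else 1)
    return R.from_matrix(np.c_[np.cross(y,z),y,z]).as_quat()
def best(p,yaw,pitch=-np.pi/2):
    q0=np.array(env.current_q()); o=[]
    for h in(0,1):
        q=env.inverse_kinematics(list(p),tool(yaw,pitch,h))
        if q is not None:o.append((np.abs(np.array(q)-q0).max(),h,np.round(q,2)))
    return sorted(o,key=lambda t:t[0])
E
python3 - <<'E'
from h import *
f=lambda l:np.array(l)/3.3+[170,120]-.35
print("dish",onplane("top",f([(722,321),(662,321),(783,321)]),30)[:,:2])
print("ring",onplane("top",f([(475,299)]),0)[:,:2])
print("flap",onplane("top",f([(88,342),(233,344),(90,204),(234,204)]),133.5)[:,:2],"tab",onplane("top",f([(143,382),(173,382)]),137)[:,:2])
print("housing",onplane("top",f([(68,87),(264,85),(263,204),(66,201)]),125)[:,:2])
print("driver",onplane("top",f([(188,372)]),20)[:,:2])
for p,n in(((440,200,330),"w_ext"),((500,-290,250),"w_dish")):
    b=best(p,np.pi/2 if n=="w_dish" else 0); print(b)
    env.move_pose(p,tool(np.pi/2 if n=="w_dish" else 0,half=b[0][1]))
    cm=env.camera_model("wrist"); im=env.get_image("wrist"); cv2.imwrite(f"pics/{n}.png",im); np.save(n,cm,allow_pickle=True)
    print(n,np.round(cm["xyz"]),np.round(R.from_quat(cm["orientation"]).as_matrix()[:,2],2),env.current_time_s(),proj("top",[0,0,0])[0])
E
```

```text
dish [[ 498.20886086 -334.43997036]
 [ 496.93463965 -271.36326131]
 [ 499.50335594 -398.52027947]]
ring [[518.35282134 -73.96383533]]
flap [[458.31347312 308.98099523]
 [459.26070871 164.82091187]
 [596.28048795 312.62845146]
 [599.0884982  168.44350639]] tab [[419.78421786 252.08200848]
 [420.39500931 222.39742336]]
housing [[716.13096099 341.84448133]
 [721.90080754 143.36318103]
 [600.73681997 140.56719949]
 [599.91310508 338.97268858]]
driver [[433.31569265 228.42814485]]
[(np.float64(1.1569033188385074), 0, array([ 0.27,  0.21,  1.46, -0.  ,  1.48, -1.3 ])), (np.float64(1.984689334751286), 1, array([ 0.27,  0.21,  1.46, -0.  ,  1.48,  1.84]))]
w_ext [358. 199. 477.] [ 0.3   0.   -0.95] 1.7667 [289.18572386 359.55095496]
[(np.float64(0.9275756159020273), 1, array([-0.66,  0.43,  1.35,  0.  ,  1.36, -0.66])), (np.float64(3.7859420048000993), 0, array([-0.66,  0.43,  1.35,  0.  ,  1.36,  2.48]))]
w_dish [ 500. -209.  398.] [ 0.   -0.3  -0.95] 3.6333 [289.18572386 359.55095496]
```

View pics/w_ext.png

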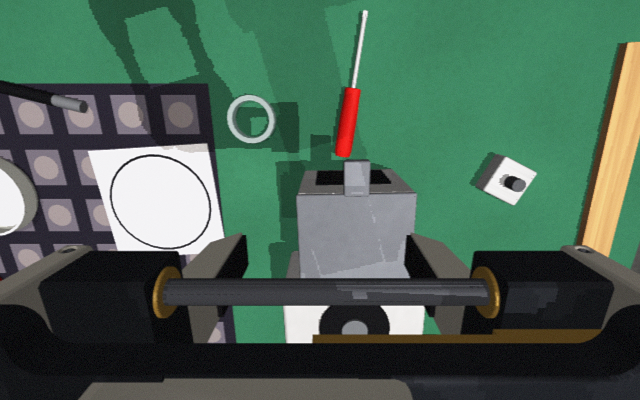

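View pics/w_dish.png

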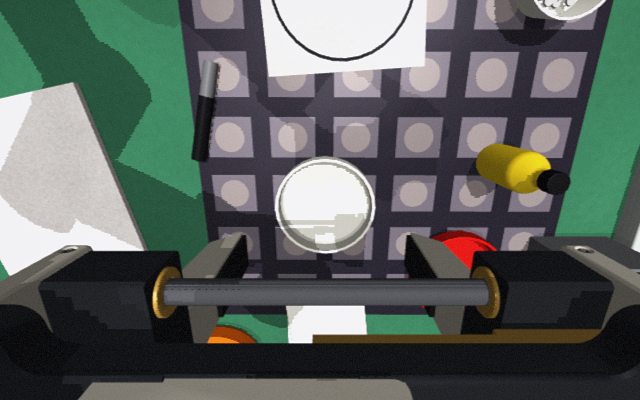

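w_ext shows the flap slightly ajar, with dark gaps at (335,182) and (385,182). Its front corners are near (299,195) and (415,193), the tab tip is at (344–370,160) and the ring at (160,202). w_dish shows the white dish rim around (325,205), with bottle, marker and bowl away from the path. Now I refine by triangulating.

```bash
python3 - <<'E'
from h import *
ce=np.load("w_ext.npy",allow_pickle=True).item(); cd=np.load("w_dish.npy",allow_pickle=True).item()
f=lambda l:np.array(l)/3.3+[170,120]-.35
import h
def tr(uvt,uvw):
    o1,d1=rays("top",uvt);o2,d2=rays("wrist",uvw,ce);d1,d2=d1[0],d2[0]
    s=np.linalg.lstsq(np.c_[d1,-d2],o2-o1,rcond=None)[0];a,b=o1+s[0]*d1,o2+s[1]*d2;return np.round((a+b)/2,1),round(np.linalg.norm(a-b),1)
for n,t,w in(("tab+y",(143,382),(370,160)),("tab-y",(173,382),(344,160)),("fl-y",(233,344),(299,195)),("fl+y",(88,342),(415,193))): print(n,tr(f(t),w))
im=cv2.imread("pics/w_dish.png");hs=cv2.cvtColor(im,cv2.COLOR_BGR2HSV)
m=np.zeros((400,640),np.uint8);m[140:262,262:388]=((hs[...,1]<45)&(hs[...,2]>165))[140:262,262:388]*255
c=max(cv2.findContours(m,0,cv2.CHAIN_APPROX_NONE)[0],key=cv2.contourArea)
P=onplane("wrist",cv2.convexHull(c)[:,0],30,cd)[:,:2].astype(np.float32);print("dish",cv2.minEnclosingCircle(P))
for z in (0,):
    im=cv2.imread("pics/w_ext.png");g=cv2.cvtColor(im,cv2.COLOR_BGR2GRAY)
    m=np.zeros_like(g);m[148:254,104:214]=(g<120)[148:254,104:214]*255
    cs=cv2.findContours(m,cv2.RETR_LIST,cv2.CHAIN_APPROX_NONE)[0]
    for c in sorted(cs,key=cv2.contourArea)[-3:]:
        P=onplane("wrist",c[:,0],0,ce)[:,:2].astype(np.float32);print("ring?",cv2.contourArea(c),cv2.minEnclosingCircle(P))
# housing front/back corners visible in wrist & bay seam at hinge z130.5
print("flap@hinge side edges z133",onplane("wrist",[(299,250),(415,250),(299,195),(415,193)],133,ce)[:,:2])
E
```

```text
tab+y (array([419.3, 249.3, 144.9]), np.float64(2.5))
tab-y (array([419.6, 220. , 144.9]), np.float64(2.3))
fl-y (array([460.4, 165.7, 137.6]), np.float64(4.0))
fl+y (array([458.7, 305.7, 138.5]), np.float64(4.2))
dish ((499.21221923828125, -338.8937072753906), 65.23462677001953)
ring? 150.5 ((610.9244384765625, -127.4988021850586), 65.32769775390625)
ring? 7055.5 ((519.928466796875, -78.12686920166016), 82.56217193603516)
ring? 7279.5 ((519.1105346679688, -78.20956420898438), 83.71356201171875)
flap@hinge side edges z133 [[536.22354658 164.77318949]
 [536.18186872 312.01015474]
 [463.24557875 166.70198627]
 [460.7082708  305.28417117]]
```

Both cameras agree to within 4 mm, and the dish-to-ring displacement is about (21, 260.5). I tow the dish from inside with closed fingers, then look.

```bash
python3 - <<'E'
from h import *
env.command_gripper(0.0,10)
D=np.array([499,-336.5]);G=np.array([519.5,-76.]);d=(G-D)/np.linalg.norm(G-D)
env.line_to([*D,60],vel=250); env.line_to([*D,22],vel=80); print(env.current_force())
env.line_to([*(D+d*40),22],vel=120); e=G+d*47
env.line_to([*(e-d*40),22],vel=90); print(env.current_force())
env.line_to([*e,22],vel=40); print(env.current_force(),env.current_position())
env.line_to([*(e-d*8),22],vel=60); env.line_to([*(e-d*8),80],vel=150)
env.line_to([G[0],G[1]+40,300],vel=300)
cm=env.camera_model("wrist"); im=env.get_image("wrist"); cv2.imwrite("pics/w_place.png",im); np.save("w_place",cm,allow_pickle=True); print(env.current_time_s())
E
```

```text
[ 1.04462469 -0.05409388 -0.97339679]
[-0.20315023 -0.48652611 -0.19683444]
[-0.69339947  0.51067383  0.15398316] [523.1966366  -29.24510068  22.00407906]
12.6917
```

View pics/w_place.png

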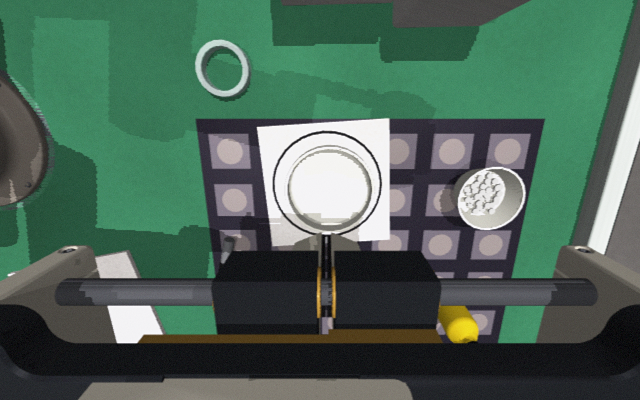

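The dish is inside the ring: rim about (283–372, 145–230) against the ring at (273–381, 131–236). It may be slightly off-centre, so I measure that.

```bash
python3 - <<'E'
from h import *
cm=np.load("w_place.npy",allow_pickle=True).item(); im=cv2.imread("pics/w_place.png"); g=cv2.cvtColor(im,cv2.COLOR_BGR2GRAY)
print("rim L,R,top",onplane("wrist",[(283,186),(372,186),(328,145)],30,cm)[:,:2].round(1).tolist())
print("ring L,R,top",onplane("wrist",[(273,186),(381,186),(327,131.5)],0,cm)[:,:2].round(1).tolist())
print(list(g[186,268:292]),list(g[186,364:386]),list(g[128:156,310]))
t=env.get_image("top"); cv2.imwrite("pics/top1.png",t); c=t[180:245,280:350]; gt=cv2.cvtColor(c,cv2.COLOR_BGR2GRAY)
cv2.imwrite("pics/top1c.png",cv2.resize(c,None,fx=8,fy=8,interpolation=cv2.INTER_CUBIC))
E
```

```text
rim L,R,top [[456.5, -69.3], [583.8, -69.2], [520.8, -11.0]]
ring L,R,top [[436.6, -77.5], [602.2, -77.4], [519.4, 4.5]]
[np.uint8(244), np.uint8(245), np.uint8(245), np.uint8(249), np.uint8(180), np.uint8(50), np.uint8(93), np.uint8(229), np.uint8(247), np.uint8(245), np.uint8(244), np.uint8(245), np.uint8(246), np.uint8(243), np.uint8(245), np.uint8(245), np.uint8(232), np.uint8(240), np.uint8(247), np.uint8(188), np.uint8(101), np.uint8(164), np.uint8(200), np.uint8(233)] [np.uint8(245), np.uint8(244), np.uint8(231), np.uint8(195), np.uint8(156), np.uint8(124), np.uint8(102), np.uint8(131), np.uint8(232), np.uint8(245), np.uint8(233), np.uint8(238), np.uint8(245), np.uint8(247), np.uint8(249), np.uint8(173), np.uint8(47), np.uint8(126), np.uint8(235), np.uint8(245), np.uint8(244), np.uint8(244)] [np.uint8(244), np.uint8(244), np.uint8(244), np.uint8(247), np.uint8(249), np.uint8(122), np.uint8(23), np.uint8(78), np.uint8(234), np.uint8(247), np.uint8(245), np.uint8(244), np.uint8(243), np.uint8(245), np.uint8(243), np.uint8(243), np.uint8(244), np.uint8(244), np.uint8(243), np.uint8(245), np.uint8(244), np.uint8(175), np.uint8(151), np.uint8(239), np.uint8(248), np.uint8(224), np.uint8(156), np.uint8(159)]
```

View pics/top1c.png

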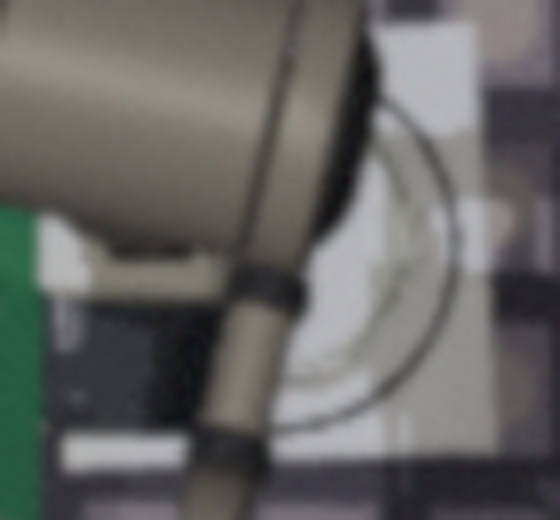

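The dish and ring centres agree within about 3 mm; the top view shows the dish with clearance to the ring on its visible side. Next is the flap: I check IK along the arc before moving.

```bash
cat >> h.py <<'E'
H=np.array([599.5,238.5,130.5]);YAW=0.02;EX=np.array([np.cos(YAW),np.sin(YAW),0]);TH0=0.045
def zt(p): return EX*np.cos(p)+np.array([0,0,np.sin(p)])
def tabp(th): return H-EX*166*np.cos(th)+np.array([0,0,166*np.sin(th)])
E
python3 - <<'E'
from h import *
print(env.current_q())
for p0,p1 in((-.35,-1.6),(-.5,-1.6),(-.7,-1.7),(-.9,-1.9),(-.9,-1.5)):
  for h in(0,1):
    r=[]
    for th in np.linspace(TH0,1.8,7):
        p=p0+(p1-p0)*(th-TH0)/(1.8-TH0); q=env.inverse_kinematics((tabp(th)+8*zt(p)).tolist(),tool(YAW,p,h)); r.append(None if q is None else np.round(q,2).tolist())
    q=env.inverse_kinematics((tabp(TH0)-80*zt(p0)).tolist(),tool(YAW,p0,h))
    print(p0,p1,h,"pre",q is not None,[x is not None for x in r],r[0],r[-1])
E
```

```text
[-2.16489627e-01  2.95308153e-01  1.42521537e+00 -2.38414963e-05
  1.42583336e+00 -2.16423327e-01]
-0.35 -1.6 0 pre True [True, True, False, True, True, True, True] [0.7, 0.67, 2.48, 3.82, 1.23, 1.58] [0.24, 0.64, 0.9, 0.01, 1.63, -1.35]
-0.35 -1.6 1 pre True [True, True, False, True, True, True, True] [0.7, 0.67, 2.48, 3.82, 1.23, -1.57] [0.24, 0.64, 0.9, 0.01, 1.63, 1.79]
-0.5 -1.6 0 pre False [True, False, True, True, True, True, True] [0.66, 0.52, 2.43, 3.86, 0.92, 1.43] [0.24, 0.64, 0.9, 0.01, 1.63, -1.35]
-0.5 -1.6 1 pre False [True, False, True, True, True, True, True] [0.66, 0.52, 2.43, 3.86, 0.92, -1.71] [0.24, 0.64, 0.9, 0.01, 1.63, 1.79]
-0.7 -1.7 0 pre False [True, False, True, True, True, True, True] [0.59, 0.37, 2.34, 4.06, 0.55, 1.12] [0.23, 0.71, 0.78, 0.03, 1.77, -1.35]
-0.7 -1.7 1 pre False [True, False, True, True, True, True, True] [0.59, 0.37, 2.34, 4.06, 0.55, -2.02] [0.23, 0.71, 0.78, 0.03, 1.77, 1.79]
-0.9 -1.9 0 pre True [False, True, True, True, True, True, True] None [0.22, 0.87, 0.51, 0.07, 2.08, -1.35]
-0.9 -1.9 1 pre True [False, True, True, True, True, True, True] None [0.22, 0.87, 0.51, 0.07, 2.08, 1.79]
-0.9 -1.5 0 pre True [False, True, True, True, True, True, True] None [0.25, 0.58, 1.01, -0.02, 1.48, -1.34]
-0.9 -1.5 1 pre True [False, True, True, True, True, True, True] None [0.25, 0.58, 1.01, -0.02, 1.48, 1.81]
```

```bash
python3 - <<'E'
from h import *
for p0,p1 in((-1.0,-1.8),(-1.1,-1.8),(-1.2,-1.8),(-1.3,-1.8)):
  for h in(0,1):
    r=[env.inverse_kinematics((tabp(TH0)-70*zt(p0)).tolist(),tool(YAW,p0,h))]
    for th in np.linspace(TH0,1.75,9):
        p=p0+(p1-p0)*(th-TH0)/(1.75-TH0); r.append(env.inverse_kinematics((tabp(th)+8*zt(p)).tolist(),tool(YAW,p,h)))
    print(p0,p1,h,"ok" if all(q is not None for q in r) else [q is not None for q in r],[np.round(r[i],2).tolist() for i in(0,1,5,9) if r[i] is not None])
E
```

```text
-1.0 -1.8 0 ok [[0.55, 0.09, 2.14, -0.63, 0.48, -0.53], [0.49, 0.28, 2.16, -0.95, 0.31, -0.24], [0.33, 0.29, 1.56, -0.06, 1.12, -1.24], [0.23, 0.77, 0.69, 0.05, 1.91, -1.35]]
-1.0 -1.8 1 ok [[0.55, 0.09, 2.14, -0.63, 0.48, 2.61], [0.49, 0.28, 2.16, -0.95, 0.31, 2.9], [0.33, 0.29, 1.56, -0.06, 1.12, 1.91], [0.23, 0.77, 0.69, 0.05, 1.91, 1.79]]
-1.1 -1.8 0 ok [[0.5, 0.11, 2.06, -0.39, 0.58, -0.8], [0.46, 0.28, 2.09, -0.54, 0.39, -0.67], [0.33, 0.32, 1.53, -0.04, 1.18, -1.25], [0.23, 0.77, 0.69, 0.05, 1.91, -1.35]]
-1.1 -1.8 1 ok [[0.5, 0.11, 2.06, -0.39, 0.58, 2.34], [0.46, 0.28, 2.09, -0.54, 0.39, 2.47], [0.33, 0.32, 1.53, -0.04, 1.18, 1.89], [0.23, 0.77, 0.69, 0.05, 1.91, 1.79]]
-1.2 -1.8 0 ok [[0.46, 0.13, 1.98, -0.24, 0.71, -0.97], [0.43, 0.29, 2.02, -0.3, 0.5, -0.92], [0.32, 0.34, 1.49, -0.02, 1.25, -1.27], [0.23, 0.77, 0.69, 0.05, 1.91, -1.35]]
-1.2 -1.8 1 ok [[0.46, 0.13, 1.98, -0.24, 0.71, 2.17], [0.43, 0.29, 2.02, -0.3, 0.5, 2.22], [0.32, 0.34, 1.49, -0.02, 1.25, 1.87], [0.23, 0.77, 0.69, 0.05, 1.91, 1.79]]
-1.3 -1.8 0 ok [[0.42, 0.17, 1.89, -0.14, 0.83, -1.09], [0.4, 0.31, 1.95, -0.17, 0.63, -1.06], [0.31, 0.37, 1.45, -0.01, 1.31, -1.28], [0.23, 0.77, 0.69, 0.05, 1.91, -1.35]]
-1.3 -1.8 1 ok [[0.42, 0.17, 1.89, -0.14, 0.83, 2.06], [0.4, 0.31, 1.95, -0.17, 0.63, 2.08], [0.31, 0.37, 1.45, -0.01, 1.31, 1.86], [0.23, 0.77, 0.69, 0.05, 1.91, 1.79]]
```

```bash
python3 - <<'E'
from h import *
p0,p1,TH=-1.2,-1.8,1.75
env.move_pose((tabp(TH0)-70*zt(p0)).tolist(),tool(YAW,p0)); env.command_gripper(1.0,8)
env.line_to((tabp(TH0)+8*zt(p0)).tolist(),vel=120); print("in",np.round(env.current_force(),1))
env.command_gripper(0.0,8); print("gap",env.current_finger_gap()*92,env.current_grip_force(),np.round(env.current_force(),1))
if 24<env.current_finger_gap()*92<36:
    for th in np.linspace(TH0,TH,15)[1:]:
        p=p0+(p1-p0)*(th-TH0)/(TH-TH0)
        env.line_to((tabp(th)+8*zt(p)).tolist(),tool(YAW,p).tolist(),vel=90)
        f=env.current_force(); print(round(th,2),np.round(f,1),round(env.current_finger_gap()*92,1))
        if np.linalg.norm(f)>25: print("STOP");break
cv2.imwrite("pics/side1.png",env.get_image("side")); print(env.current_time_s())
E
```

```text
in [-1.1  0.4 -0.3]
gap 30.1266046572745 8.000044003129005 [-1.2  4.8 -1.7]
0.17 [-3.6  5.2  0.4] 29.8
0.29 [-3.7  6.1  0.8] 30.0
0.41 [-3.1  5.7  2.6] 29.9
0.53 [-3.6  4.9  3.4] 30.3
0.65 [-3.7  4.7  3.3] 29.9
0.78 [-3.1  5.   4. ] 29.9
0.9 [-2.1  3.8  4.7] 30.4
1.02 [-2.3  4.5  3.4] 30.2
1.14 [-0.5  5.1  4.1] 29.9
1.26 [-0.9  4.7  4. ] 30.1
1.38 [0.2 4.4 4.1] 30.0
1.51 [0.5 5.2 2.6] 30.4
1.63 [1.2 4.7 2.8] 30.0
1.75 [2.  5.7 1.7] 29.7
22.45
```

View pics/side1.png

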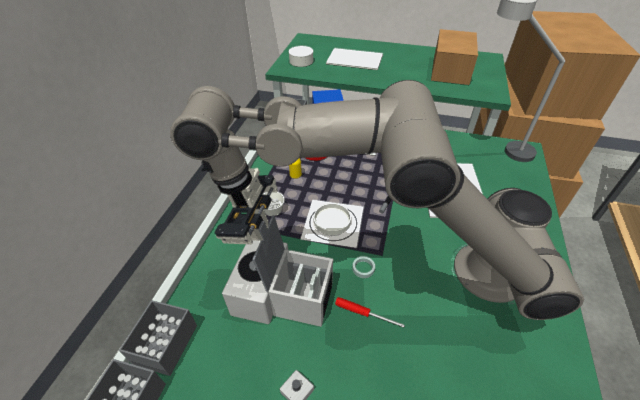

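The flap is wide open, and in the bay at side pixel (310,278) the tabbed filter appears to stand in the front slot. The steady +5 N in y suggests the true centre is a few mm further in +y. I release, retreat and look into the bay.

```bash
python3 - <<'E'
from h import *
env.command_gripper(1.0,8)
p=np.array(env.current_position()); env.line_to((p-60*zt(-1.8)).tolist(),vel=200)
env.move_pose([520,240,345],tool(YAW))
cm=env.camera_model("wrist"); im=env.get_image("wrist"); cv2.imwrite("pics/w_bay.png",im); np.save("w_bay",cm,allow_pickle=True); print(env.current_time_s(),cm["xyz"])
cv2.imwrite("pics/w_bayc.png",cv2.resize(im[0:280,190:510],None,fx=2,fy=2,interpolation=cv2.INTER_CUBIC))
cv2.imwrite("pics/side2.png",env.get_image("side"))
E
```

```text
24.7917 [438.86603597 236.59036141 492.05659478]
```

View pics/w_bayc.png

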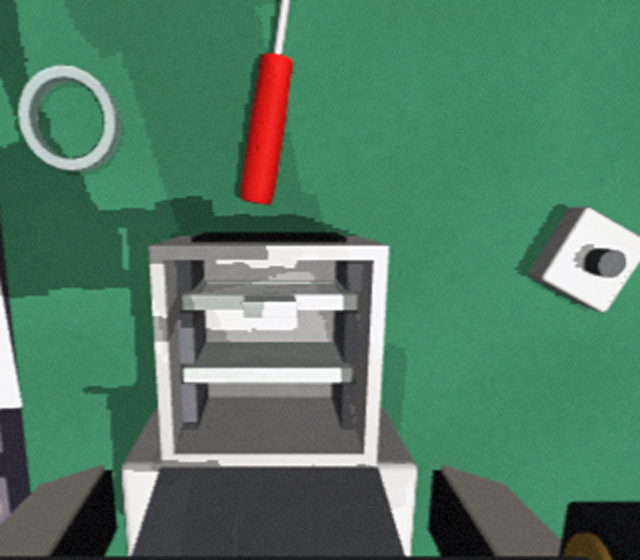

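The crop (offset (190,0), scale 2) shows the filter in the front slot: plate edge at crop y≈300, tab at (240–297, 300–330). The plain panel is behind it at y≈374, and the bay rim spans x 150–388. I cast these onto their known heights.

```bash
python3 - <<'E'
from h import *
cm=np.load("w_bay.npy",allow_pickle=True).item()
f=lambda l:np.array(l)/2+[190,0]-.25
pr=lambda n,l,z:print(n,onplane("wrist",f(l),z,cm)[:,:2].round(1).tolist())
pr("rim outer front L,R",[(150,246),(388,246)],130); pr("rim inner front L/R, back",[(164,262),(374,260),(173,456),(365,454)],130)
pr("filter top edges L,R front/back",[(184,308),(357,308),(190,290),(350,290)],91)
pr("panel L,R near/far",[(183,382),(352,382),(183,367),(352,367)],91)
pr("tab top L,R lower",[(240,330),(297,330),(240,318),(297,318)],121)
for e in(-35,-30,-25,15,20,25): print(e,(proj("wrist",H+EX*(e-70)+[0,0,91-130.5],cm)[0]-[190,0])*2)
E
```

```text
rim outer front L,R [[462.1, 165.4], [459.4, 304.7]]
rim inner front L/R, back [[471.2, 173.2], [467.6, 297.1], [595.0, 174.9], [591.2, 299.9]]
filter top edges L,R front/back [[504.5, 178.8], [502.3, 294.4], [492.5, 183.0], [490.4, 289.0]]
panel L,R near/far [[556.1, 176.8], [553.8, 294.1], [545.3, 177.1], [543.0, 293.5]]
tab top L,R lower [[512.7, 217.8], [512.0, 253.4], [505.2, 217.8], [504.5, 253.2]]
-35 [269.96035264 294.17053081]
-30 [269.9694277  301.70281372]
-25 [269.97843526 309.17906215]
15 [270.04815308 367.04467382]
20 [270.05658552 374.04357589]
25 [270.06495747 380.99227865]
```

```bash
python3 - <<'E'
import cv2,numpy as np
im=cv2.imread("pics/w_bay.png")[115:240,255:395]; cv2.imwrite("pics/w_bayz.png",cv2.resize(im,None,fx=5,fy=4.8,interpolation=cv2.INTER_NEAREST))
E
```

```text
(no output)
```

View pics/w_bayz.png

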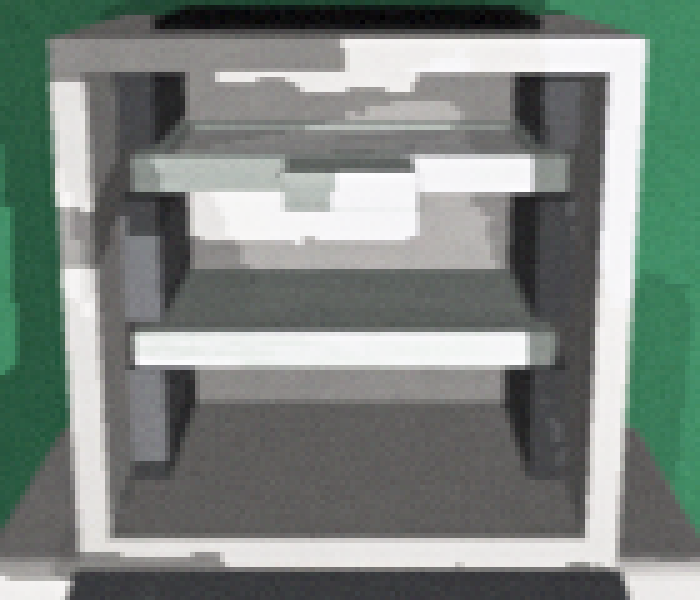

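The zoom shows the tab's top face at zoom x 285–418, y 172–211, on the front plate; the rear plate is plain. So the filter is in the front slot and the panel in the rear one. I grasp across the tab's 34 mm width with a partial opening.

```bash
python3 - <<'E'
from h import *
cm=np.load("w_bay.npy",allow_pickle=True).item()
uv=[(255+x/5-.4,115+y/4.8-.4) for x,y in((285,172),(415,172),(285,211),(418,211))]
P=onplane("wrist",uv,121,cm)[:,:2]; print(P.round(1).tolist()); c=P.mean(0); print("tab",c,"expected",(H-100*EX)[:2])
c=np.array([(c[0]+(H-100*EX)[0])/2,(c[1]+(H-100*EX)[1])/2]); print("use",c)
if np.linalg.norm(c-(H-100*EX)[:2])>6: raise SystemExit("mismatch")
env.command_gripper(62/92,10)
env.line_to([*c,190],tool(YAW).tolist(),vel=200); env.line_to([*c,125],vel=100)
print(np.round(env.current_force(),1)); env.line_to([*c,106],vel=40); f=np.array(env.current_force()); print(f.round(1))
env.command_gripper(0.0,10); print("gap",env.current_finger_gap()*92,env.current_grip_force(),np.round(env.current_force(),1),env.current_time_s())
E
```

```text
[[494.8, 220.0], [494.2, 252.1], [504.9, 220.1], [504.2, 253.1]]
tab [499.51793662 236.30197709] expected [499.51999933 236.50013333]
use [499.51896798 236.40105521]
[-0.6  0.2  0.3]
[ 0.3 -0.7 -0.3]
gap 33.970322758552584 9.99350130558014 [-0.2  1.6 -0.1] 28.45
```

The 34 mm gap matches the tab. Next: firm grip and lift.

```bash
python3 - <<'E'
from h import *
env.command_gripper(0.0,40); p=np.array(env.current_position()); z0=p[2]
for dz in(15,40,90,190):
    env.line_to([p[0],p[1],z0+dz],vel=60 if dz<50 else 120); f=np.array(env.current_force()); print(dz,f.round(1),round(env.current_finger_gap()*92,1))
    if np.linalg.norm(f)>20: print("STOP");break
im=env.get_image("wrist"); cv2.imwrite("pics/w_lift.png",im); cv2.imwrite("pics/side3.png",env.get_image("side")); cv2.imwrite("pics/top3.png",env.get_image("top")); print(env.current_time_s(),env.current_position())
E
```

```text
15 [ 0.1  0.2 -1.2] 33.6
40 [ 0.4  0.3 -1.6] 33.5
90 [ 0.3 -1.3 -1.5] 33.9
190 [ 0.3  0.7 -2.3] 33.5
31.3333 [499.29251413 236.37261647 295.18878082]
```

Forces match a filter weight of about 0.2 kg. I carry it over the dish.

```bash
python3 - <<'E'
from h import *
env.line_to([520,-77,295],vel=150); env.line_to([520,-77,235],vel=80); env.hold(1)
print(env.current_position(),env.current_ee_rot(),np.round(env.current_force(),1),env.current_finger_gap()*92,env.current_time_s(),np.abs(env.current_joint_velocities()).max())
s=env.get_image("side"); cv2.imwrite("pics/side4.png",s); w=env.get_image("wrist"); cv2.imwrite("pics/w4.png",w)
# moved things vs the start in the side view (outside the arm) and expected points
a=cv2.imread("pics/side0.png"); b=s
for n,lo,hi in(("yellow",(22,120,80),(35,255,255)),("red",(0,180,90),(6,255,255))):
    for i in(a,b):
        m=cv2.inRange(cv2.cvtColor(i,cv2.COLOR_BGR2HSV),lo,hi); k,_,st,ce=cv2.connectedComponentsWithStats(m); print(n,[(np.round(ce[j]).tolist(),int(st[j,4])) for j in range(1,k) if st[j,4]>40])
print("filter bottom corners expected side px",proj("side",[[520,-77-58,135],[520,-77+58,135],[520,-77-58,220],[520,-77+58,220]]).round())
g=cv2.cvtColor(s,cv2.COLOR_BGR2GRAY); m=np.zeros_like(g); hs=cv2.cvtColor(s,cv2.COLOR_BGR2HSV)
print("flap: tab px expected at 1.75",proj("side",tabp(1.75)),"grey there",g[tuple(proj('side',tabp(1.75))[0].astype(int)[::-1])])
# dish rim: bright pixels near expected rim
r=[proj("side",[520+65*np.cos(t),-78+65*np.sin(t),30])[0] for t in np.linspace(0,6.28,9)]; print(np.round(r).tolist())
E
```

```text
[519.98676657 -77.01235088 234.99389332] [-9.97461155e-03  9.99950252e-01  7.43884649e-06 -1.40136539e-05] [ 0.1 -0.3 -2.1] 33.755027905182246 35.475 0.001623291714489087
yellow [([295.0, 167.0], 256)]
yellow [([295.0, 167.0], 257)]
red [([315.0, 148.0], 510), ([352.0, 306.0], 299)]
red [([312.0, 148.0], 407), ([352.0, 306.0], 297)]
filter bottom corners expected side px [[337. 182.]
 [329. 207.]
 [338. 163.]
 [329. 187.]]
flap: tab px expected at 1.75 [[258.8653877  227.95125417]] grey there 140
[[315.0, 212.0], [316.0, 223.0], [328.0, 230.0], [343.0, 228.0], [351.0, 219.0], [349.0, 209.0], [337.0, 203.0], [323.0, 204.0], [315.0, 212.0]]
```

```bash
python3 - <<'E'
from h import *
a=cv2.imread("pics/side1.png").astype(int); b=cv2.imread("pics/side4.png").astype(int)
m=(np.abs(a-b).sum(2)>45)
for v in range(150,236,4):
    x=np.nonzero(m[v,295:375])[0]+295; print(v,(x.min(),x.max(),len(x)) if len(x) else None,end=" | ")
for dx in(-5,5): print(dx,proj("side",[[520+dx,-77-58,135],[520+dx,-77+58,135],[520+dx,-77-58,220],[520+dx,-77+58,220]]).round(1).tolist())
p=cv2.imread("pics/side2.png").astype(int); d=(np.abs(p-b).sum(2)>60)[225:330,222:335]; print("extractor change px",d.sum())
E
```

```text
150 (np.int64(295), np.int64(374), 78) | 154 (np.int64(295), np.int64(369), 66) | 158 (np.int64(295), np.int64(344), 30) | 162 (np.int64(320), np.int64(344), 20) | 166 (np.int64(313), np.int64(343), 17) | 170 (np.int64(314), np.int64(340), 22) | 174 (np.int64(319), np.int64(340), 13) | 178 (np.int64(331), np.int64(366), 15) | 182 (np.int64(329), np.int64(374), 29) | 186 (np.int64(328), np.int64(374), 38) | 190 (np.int64(328), np.int64(371), 36) | 194 (np.int64(328), np.int64(367), 34) | 198 (np.int64(328), np.int64(366), 30) | 202 (np.int64(328), np.int64(370), 35) | 206 (np.int64(329), np.int64(374), 26) | 210 (np.int64(304), np.int64(356), 30) | 214 (np.int64(302), np.int64(355), 32) | 218 (np.int64(314), np.int64(355), 27) | 222 (np.int64(295), np.int64(354), 15) | 226 (np.int64(295), np.int64(345), 12) | 230 (np.int64(295), np.int64(340), 46) | 234 (np.int64(301), np.int64(374), 62) | -5 [[338.7, 182.6], [330.2, 206.9], [339.2, 162.9], [330.4, 187.2]]
5 [[335.8, 182.1], [327.2, 206.3], [336.2, 162.4], [327.1, 186.6]]
extractor change px 1685
```

The filter's edge is vertical in the side view (left edge at 328–329 px from rows 186 to 206). Its bottom sits at row 206, as expected for a bottom height of 135 mm. I hand in the job.

```bash
python3 -c "
from h import *
print(env.job_done(), env.current_time_s())"
```

```text
the job is handed in; nothing more can be done
the job is handed in; nothing more can be done
```

The job is handed in at about 36 s: the dish is in the ring, about 3 mm off its centre; the flap was left open at about 1.75 rad; the panel was left in the rear slot; and the filter is held upright over the dish, its underside about 135 mm above the bench.

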